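Close the desk outlet box: turn the keyed cover to its key and press it home

TASK

The round cover of the desk outlet box is on its spindle but not closed. With a fingertip, gripping nothing, push the cover round (the lug on it gives the finger a hold) until its notch stands over the key on the box (the rib beside the upright peg), then press the cover down until it is fully home, flush with the rim. Do not pinch, force (35 N is too much) or lift the cover, and leave the other things on the desk where they are; finish with the hand clear.

Things in the scene. Friction and masses are not known exactly. Their poses are not given: they have to be found in the camera images.
- outlet_box: round black outlet box fixed to the desk, 144 mm across, rim 44 mm above the desk; origin at the centre of its underside. Its x axis points to the locating key. Inside the rim a seat 125 mm across lies 8 mm below the rim. A steel peg 12 mm thick stands on the rim at the key, 70 mm from the axis, its top 60 mm above the desk
- box_key (a point): the locating key: a steel rib, 10 mm wide with a tapered top (6 mm), that reaches inward from the rim beside the peg, from 62 to 48 mm from the box's axis; this point lies on it 54 mm from the axis, at the height of the rim. Until notch and key meet the cover hides the rib, but the peg on the rim always shows the direction
- cover_center (a point): centre of the cover's top face, on the box's axis, where it can be pressed. The cover is a grey disc 120 mm across and 8 mm thick; it turns either way, endlessly, on the box's upright axis with slight friction (about 1.5 N at the lug) and stays where it is left. At the start its top is 52 mm above the desk (8 mm too high); home, its top is 44 mm above the desk, flush with the rim
- cover_notch (a point): the cover's only notch, 18 mm wide, open at its edge, 14 mm deep; this point lies in it at the top face, 54 mm from the axis. The cover can go down only with the notch over the key (about 4 mm to spare on either side); pressed anywhere else it gives 1 to 3 mm and stops hard on the key
- cover_lug (a point): top of the upright round black lug on the cover, opposite the notch, 36 mm from the axis; 13 mm thick (18 mm at the foot), 16 mm tall. Push it sideways, along its circle, with a finger behind it to turn the cover
- cover_press (a joint): how far the cover is pressed down, m: 0 at the start, 0.008 fully home, negative when lifted. Push fit: it yields to about 6 N and stays where it is left. The cover must not be lifted more than 4 mm, nor take more than 35 N from the fingers
- ink_bottle: square ink bottle, 46x46x52 mm, loose bystander; origin at its underside
- eraser: eraser in a card sleeve, 20x44x12 mm, loose bystander; origin at its underside
- tea_light: tea light, 38 mm across, 15 mm tall, loose bystander; origin at its underside
- matchbox: matchbox, 37x53x16 mm, loose bystander; origin at its underside
- sharpener: small brass pencil sharpener, 17x25x14 mm, loose bystander; origin at its underside

How it is judged (in metres and radians):
At the end, for the whole second after the job is handed in: the cover is pressed at least 6.5 of its 8 mm down, with its notch over the key (within 6 mm), and stays so with the hand clear (value of joint cover_press above 0.0065 m and horizontal distance between cover_notch and box_key below 0.006 m); the robot touches nothing.
It fails at once if the cover is lifted more than 4 mm (value of joint cover_press below -0.004 m).
It fails at once if the cover is pinched or forced with more than 35 N (contact force between the fingers and cover above 35 N).
It fails at once if a bystander is moved more than 20 mm (distance of any of ink_bottle, eraser, tea_light, matchbox, sharpener from where it was at the start of the episode above 0.02 m).
It also fails if it takes over 42 s, if anything falls off the work surface, if the arm or the gripper's body presses on something with over 40 N, if the wrist force passes 120 N, or if a joint passes its speed limit or range.

ROBOT

A 7-joint arm with a two-finger parallel gripper is mounted at the origin on a cart in front of the work surface, level with it; the furniture and walls round the work are solid. World frame = base frame: x ahead of the robot, y to its left, z up, the work surface at z = 0. Lengths are in mm, angles in rad, forces in N, time in s.
With the tool pointing down it reaches from about 400 to 850 mm from the base axis. Payload 4.5 kg.
Tool frame: the origin (TCP) lies at the very end of the fingers, on their centre line; the grasp point (between the pads) lies behind it (env.hold_point_z is the z of the grasp point in the tool frame, in mm); z points along the fingers, y is the line along which they close (so a half turn about z gives the same grasp; the last joint's range is limited). The gripper opens to 85 mm and grips with 20 to 120 N. Pads are 22 mm wide; open, the fingers measure 114 mm over their backs; the gripper's body (76 mm by 85 mm) begins 54 mm behind the grasp point. The pads swing forward as they close: fully open they stand 13 mm farther back than shut.
Start: joints at [0.034, 0.689, -0.195, 1.565, 0.157, 0.902, -0.215], TCP at [625.023, 0.026, 231.317] pointing down, gripper open.
Joint ranges: [-3.01, 3.01], [-0.46, 2.08], [-1.47, 1.51], [0.13, 2.56], [-1, 4.14], [0.04, 2.09], [-2.66, 2.66]. Speed limits (rad/s): [2.57, 2.57, 3.14, 3.14, 3.14, 3.14, 3.14].

INTERFACE

Orientations are given as a rotation vector (axis times angle).
In Python, from cell import env gives the robot as it stands.
- The arm moves only by the tool servo_tool, never from a script. Its arguments are lists of equal length, an entry for each row: "offset": the shift along the world's x, y, z normalised to -1 to 1, where 1 is 120 mm, a list of three; "turn": the turn about the world's z normalised to -1 to 1, where 1 is 180 degrees. A call has 1 to 8 rows; each row shifts and turns the commanded pose from where the row before left it; what a row does not reach is not made up. A row lasts 1/10 s, in which the tool goes at most 50 mm and 8.59 degrees, less where a joint would pass 70% of its speed; a pose out of reach is approached as far as the arm can. A call with a number of a shift or a turn outside -1 to 1 is refused whole. A call with a gripper value outside its range is refused whole. "hand" is the gripper's target within -1 to 1 (shut at 1, half-way at 0, fully open at -1), set as the call begins (left out, the last holds). The fingers move at their own pace and stop on an object; "force" is the grip in N (left out, the last holds). Time passes only in rows, so rows that do not move let the fingers close. It gives the time, the measured TCP pose, the force, the opening and the grip force at its end, in the units of the state.
- env.sense(): the state, without advancing time (a new reading comes with each control period).
- env.grab_frame(name): name is "scene" or "side" or "wrist"; returns a dict with "pixels" (400x640x3 uint8, red, green, blue), "mtx" (3x3 intrinsics, pixels), "R" (3x3) and "t" (3): a world point X has camera coordinates R X + t; the wrist camera has in their place "tool_from_camera" (4x4, takes a point from camera to tool coordinates, whose origin is the TCP and whose axes are the flange's). Camera axes: x right, y down, z forward; pixel columns grow to the right and rows downward; lengths in mm; the calibration is good to about 2 mm. A picture is of the moment at which its call begins: read the wrist's pose just before it. There is no depth.
- env.close_job(): hands the job in; it is judged then, once.
The state is a dict: "clock": time; "joint_pos": joint angles; "qvel": joint speeds; "tau": joint torques, N m; "eef_pos": TCP position; "tcp_rot": TCP orientation; "force": force on the tool from outside, world axes, zero at the start; "moment": the same for the moment, N m; "gripper_width": opening from 0.0 (shut) to 1.0 (fully open); "grasp_force": force on a finger pad.
Only numpy, scipy, OpenCV 4.12 (cv2) and the standard library are available. Lean on these libraries where they do the work, as an engineer would, in place of code of your own. Each camera call takes 0.05 s, during which the arm holds its last target. There are 200 camera calls.

## Working session

There is one attempt and no reset: what is moved stays moved. The work goes in short steps, Python scripts to look and compute and a tool call to move; the robot and the scene stay as the last step left them, time stands still between calls to the robot, and variables do not carry over. Pictures are saved under pics/ and viewed, at most 10 in all, crops included, and the job is handed in when it is done.

Besides the shell and the picture viewer there is one more tool, called after ">>>" as name(argument=value, ...) on one line, values as JSON. servo_tool: Moves the arm, as the interface text tells. Scaled input: -1 to 1 covers 120 mm each way for a shift and 180 degrees each way for a turn. Its arguments: {"type":"object","properties":{"offset":{"type":"array"},"turn":{"type":"array"},"hand":{"type":"number"},"force":{"type":"number"}},"required":["offset","turn"]}

```bash
mkdir -p pics
cat > h.py <<'E'
import numpy as np,cv2
from scipy.spatial.transform import Rotation as Rn
from cell import env
def cam(name):
    s=env.sense(); f=env.grab_frame(name); K=np.array(f["mtx"])
    if name=="wrist":
        T=np.array(f["tool_from_camera"]); Rt=Rn.from_rotvec(s["tcp_rot"]).as_matrix()
        Rc=Rt@T[:3,:3]; c=Rt@T[:3,3]+np.array(s["eef_pos"]); R=Rc.T; t=-R@c
    else: R=np.array(f["R"]);t=np.array(f["t"])
    return f["pixels"],K,R,t
def ray(p,z,K,R,t):
    c=-R.T@t; d=R.T@np.linalg.solve(K,[p[0],p[1],1]); return c+d*(z-c[2])/d[2]
def proj(X,K,R,t):
    q=K@(R@np.array(X)+t); return q[:2]/q[2]
def save(n,im): cv2.imwrite("pics/"+n,im[:,:,::-1])
E
python3 - <<'E'
from h import *
s=env.sense(); print(s["eef_pos"],s["tcp_rot"],s["clock"],env.hold_point_z)
ims=[]
for n in("scene","wrist"):
    im,K,R,t=cam(n); save(n+"0.png",im); np.savez(n+"0",im=im,K=K,R=R,t=t); print(n,-R.T@t)
E
```

```text
[ 6.24335472e+02 -9.35656167e-02  2.30455923e+02] [-2.22054464 -2.2205985   0.0022785 ] 0.0 -18.700000000000003
scene [-18.00592349 260.43170133 684.92523199]
wrist [625.51384306  67.44002921 373.85382873]
```

View pics/scene0.png

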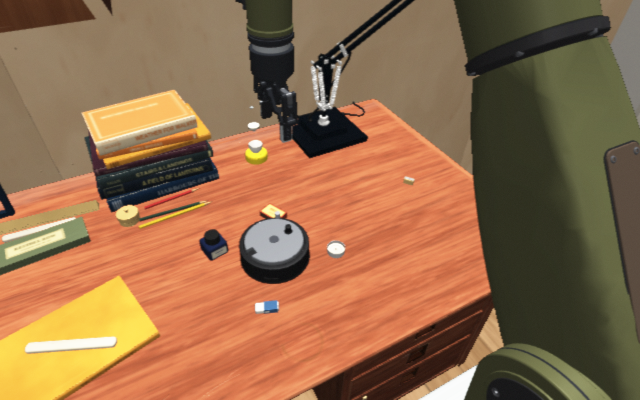

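View pics/wrist0.png

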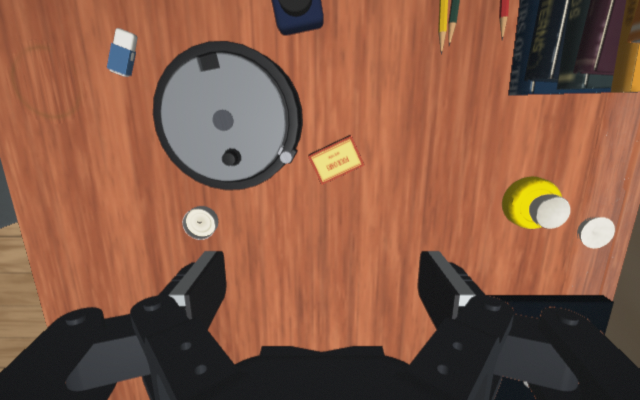

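The wrist view shows the box: hub about (223,120), notch (208,62), lug (232,157), peg (286,156). The tea light is at (200,222) and the matchbox at (336,159). Next I'll refine these positions.

Run:
```python
from h import *
d=np.load("wrist0.npz"); im,K,R,t=[d[k] for k in("im","K","R","t")]
g=im.astype(int).max(2); hsv=cv2.cvtColor(im,cv2.COLOR_RGB2HSV)
roi=np.zeros(g.shape,bool); roi[30:200,145:310]=1
def comps(m,lo,hi):
    n,l,st,c=cv2.connectedComponentsWithStats(m.astype(np.uint8))
    return [(st[i].tolist(),c[i].round(1).tolist()) for i in range(1,n) if lo<st[i,4]<hi]
m=roi&(hsv[...,1]<50)&(g>85)
# cover outline
cs,_=cv2.findContours(m.astype(np.uint8),cv2.RETR_EXTERNAL,cv2.CHAIN_APPROX_NONE)
c=max(cs,key=cv2.contourArea); hull=cv2.convexHull(c); print("cover",cv2.fitEllipse(hull))
ce=cv2.fitEllipse(hull)[0]; print(ray(ce,52,K,R,t))
print(comps(roi&(g<70)&(hsv[...,1]<140),30,60000)); print(comps(roi&(g>=70)&(g<115),60,4000))
C=ray((223,120),52,K,R,t)
for n,p,z in(("hub",(223,120),52),("notch",(208,62),52),("lug",(232,156),68),("peg",(286,156),60),("tea",(200,222),15),("match",(336,159),16),("erase",(122,52),12),("ink",(298,10),52)):
    X=ray(p,z,K,R,t); v=(X-C)[:2]; print(n,X.round(1),np.hypot(*v).round(1),np.degrees(np.arctan2(v[1],v[0])).round(1))
cv2.imwrite("pics/crop0.png",cv2.resize(im[30:200,145:310,::-1],None,fx=3.4,fy=3.4,interpolation=cv2.INTER_CUBIC))
```

```text
cover ((226.376220703125, 118.98258209228516), (119.86247253417969, 142.57147216796875), 130.699462890625)
[533.3501148   56.99851565  52.        ]
[([280, 30, 28, 5, 88], [290.6, 31.4]), ([153, 41, 149, 148, 4246], [231.2, 103.4]), ([222, 149, 19, 16, 237], [231.3, 156.9])]
[([216, 53, 81, 110, 440], [281.9, 115.2]), ([161, 57, 59, 52, 126], [185.7, 73.2]), ([213, 110, 21, 21, 337], [222.7, 119.8]), ([165, 135, 44, 43, 66], [183.4, 159.7]), ([263, 155, 22, 27, 67], [276.7, 168.1])]
hub [530.  56.  52.] 0.0 0.0
notch [520.5 108.   52. ] 52.8 100.4
lug [540.5  23.6  68. ] 34.1 -72.1
peg [590.6  22.4  60. ] 69.4 -29.1
tea [482.3 -61.6  15. ] 126.9 -112.1
match [641.   12.7  16. ] 119.2 -21.3
erase [419.9 122.7  12. ] 128.7 148.8
ink [604.3 150.7  52. ] 120.3 51.8
```

View pics/crop0.png

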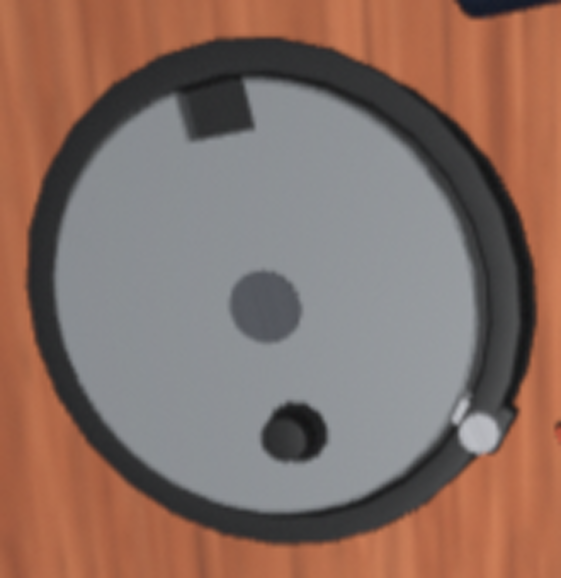

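The enlarged crop gives the notch at about 100°, the lug at about -79° and the peg at -29°. The cover therefore has to turn about 130° clockwise. I'll shut the fingers and move above the far side of the lug.

>>> servo_tool(offset=[[-0.129,0.067,-0.25],[-0.129,0.067,-0.25],[-0.129,0.067,-0.25],[-0.13,0.067,-0.25],[0,0,0],[0,0,0],[0,0,0]], turn=[0.0153,0.0153,0.0153,0.0153,0,0,0], hand=1, force=20)

```text
clock: 0.8
eef_pos: [565.3, 31.7, 112.8]
tcp_rot: [1.998, 2.42, 0.004]
force: [-0.2, -0.7, -0.3]
gripper_width: -0.004
grasp_force: 0.0
```

Run:
```python
from h import *
s=env.sense(); print(s["eef_pos"],s["tcp_rot"],s["clock"],s["gripper_width"],s["force"])
im,K,R,t=cam("wrist"); save("w1.png",im); np.savez("w1",im=im,K=K,R=R,t=t)
print("tcp px",proj(s["eef_pos"],K,R,t)); 
for n,X in(("hub",(530,56,52)),("lug",(536.9,20.7,68)),("peg",(590.6,22.4,60)),("notch",(520.5,108,52))): print(n,proj(X,K,R,t))
```

```text
[565.34541726  31.66542536 112.79078502] [1.99825275 2.42011187 0.00404864] 0.8 -0.003549754565499991 [-0.24574509 -0.65475144 -0.26202971]
tcp px [320.1505835  252.79958937]
hub [272.69014019 167.60112969]
lug [271.65191002 229.68871335]
peg [355.59954159 237.25026487]
notch [269.80730076  79.27114365]
```

View pics/w1.png

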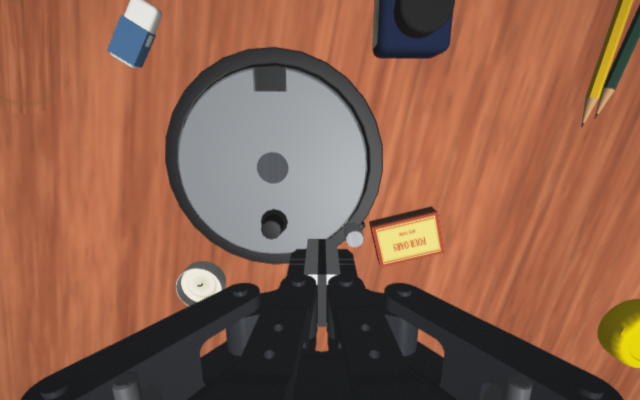

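The predicted points match the picture: hub (273,168), lug (271,230), peg (355,239), notch (270,79). Next I'll descend beside the lug.

>>> servo_tool(offset=[[-0.01,0,-0.12],[-0.01,0,-0.12],[0,0,-0.12],[0,0,-0.1],[0,0,0]], turn=[0,0,0,0,0])

```text
clock: 1.35
eef_pos: [560.7, 31.8, 55.5]
tcp_rot: [-1.999, -2.424, 0.001]
force: [-0.1, -0.3, 0.1]
gripper_width: -0.002
grasp_force: 0.0
```

>>> servo_tool(offset=[[0.01,-0.053,0],[-0.022,-0.004,0],[-0.022,-0.004,0],[0,0,0]], turn=[0,0,0,0])

```text
clock: 1.75
eef_pos: [556.1, 24.7, 56.6]
tcp_rot: [1.998, 2.424, 0.0]
force: [-0.2, 0.5, -0.0]
gripper_width: 0.001
grasp_force: 0.0
```

Run:
```python
from h import *
C=np.array([530,56.]);a=np.radians
s=env.sense();print(s["eef_pos"],s["force"])
def P(th,d,r=36): return C+r*np.array([np.cos(a(th)),np.sin(a(th))])+d*np.array([-np.sin(a(th)),np.cos(a(th))])
# steps in units for d=16, from current
p=np.array(s["eef_pos"][:2])
for th in np.arange(-79,-213,-4.5):
    q=P(th,15); print(round(th,1),q.round(1),((q-p)/120).round(3).tolist()); p=q
```

```text
[556.12251929  24.67339555  56.5704198 ] [-0.19748446  0.46115943 -0.01908491]
-79.0 [551.6  23.5] [-0.038, -0.01]
-83.5 [549.   21.9] [-0.022, -0.013]
-88.0 [546.2  20.5] [-0.023, -0.012]
-92.5 [543.4  19.4] [-0.024, -0.01]
-97.0 [540.5  18.4] [-0.024, -0.008]
-101.5 [537.5  17.7] [-0.025, -0.006]
-106.0 [534.5  17.3] [-0.025, -0.004]
-110.5 [531.4  17. ] [-0.025, -0.002]
-115.0 [528.4  17. ] [-0.026, 0.0]
-119.5 [525.3  17.3] [-0.025, 0.002]
-124.0 [522.3  17.8] [-0.025, 0.004]
-128.5 [519.3  18.5] [-0.025, 0.006]
-133.0 [516.4  19.4] [-0.024, 0.008]
-137.5 [513.6  20.6] [-0.024, 0.01]
-142.0 [510.9  22. ] [-0.023, 0.012]
-146.5 [508.3  23.6] [-0.022, 0.013]
-151.0 [505.8  25.4] [-0.021, 0.015]
-155.5 [503.5  27.4] [-0.019, 0.017]
-160.0 [501.3  29.6] [-0.018, 0.018]
-164.5 [499.3  31.9] [-0.017, 0.019]
-169.0 [497.5  34.4] [-0.015, 0.021]
-173.5 [495.9  37. ] [-0.013, 0.022]
-178.0 [494.5  39.8] [-0.012, 0.023]
-182.5 [493.4  42.6] [-0.01, 0.024]
-187.0 [492.4  45.5] [-0.008, 0.024]
-191.5 [491.7  48.5] [-0.006, 0.025]
-196.0 [491.3  51.5] [-0.004, 0.025]
-200.5 [491.   54.6] [-0.002, 0.025]
-205.0 [491.   57.6] [0.0, 0.026]
-209.5 [491.3  60.7] [0.002, 0.025]
```

>>> servo_tool(offset=[[-0.038,-0.01,0],[-0.022,-0.013,0],[-0.023,-0.012,0],[-0.024,-0.01,0],[-0.024,-0.008,0],[-0.025,-0.006,0],[-0.025,-0.004,0],[-0.025,-0.002,0]], turn=[0,-0.025,-0.025,-0.025,-0.025,-0.025,-0.025,-0.025])

```text
clock: 2.55
eef_pos: [532.4, 16.4, 56.4]
tcp_rot: [2.583, 1.785, 0.002]
force: [1.1, -0.6, -0.2]
gripper_width: 0.001
grasp_force: 0.8
```

Run:
```python
from h import *
s=env.sense(); print(s["eef_pos"],s["force"])
im,K,R,t=cam("wrist"); save("w2.png",im)
print(proj((530,56,52),K,R,t),proj(s["eef_pos"],K,R,t))
```

```text
[532.36253754  16.36750726  56.44853276] [ 1.08487662 -0.60141335 -0.21177478]
[283.69891297 178.47398238] [318.77626229 253.99446424]
```

View pics/w2.png

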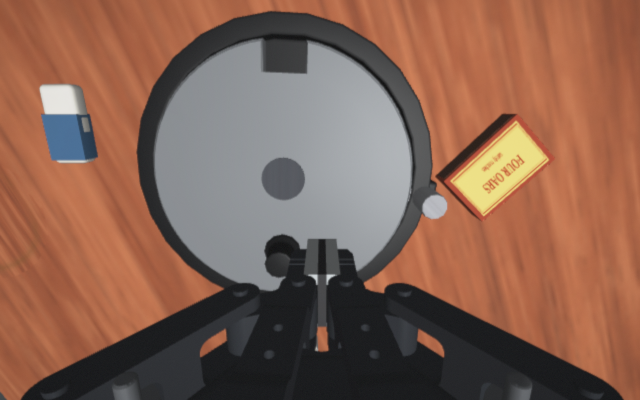

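The cover is turning with the finger, with the lug at (279,255) against it and the notch at (285,55). I'll continue round.

>>> servo_tool(offset=[[-0.026,0.0,0],[-0.025,0.002,0],[-0.025,0.004,0],[-0.025,0.006,0],[-0.024,0.008,0],[-0.024,0.01,0],[-0.023,0.012,0],[-0.022,0.013,0]], turn=[-0.025,-0.025,-0.025,-0.025,-0.025,-0.025,-0.025,-0.025])

```text
clock: 3.4
eef_pos: [507.9, 22.7, 56.3]
tcp_rot: [3.008, 0.902, -0.001]
force: [-0.8, -2.7, 0.5]
gripper_width: -0.001
grasp_force: 1.0
```

>>> servo_tool(offset=[[-0.021,0.015,0],[-0.019,0.017,0],[-0.018,0.018,0],[-0.017,0.019,0],[-0.015,0.021,0],[-0.013,0.022,0],[-0.012,0.023,0]], turn=[-0.025,-0.025,-0.025,-0.025,-0.025,-0.025,-0.025])

```text
clock: 4.1
eef_pos: [493.3, 39.3, 56.2]
tcp_rot: [3.141, 0.052, -0.003]
force: [-1.7, -1.4, 1.3]
gripper_width: -0.007
grasp_force: 1.1
```

```bash
cat > m.py <<'E'
import sys
from h import *
s=env.sense(); print(s["eef_pos"],s["force"])
im,K,R,t=cam("wrist"); save(sys.argv[1],im)
C=np.array((530,56,52.)); print("hub",proj(C,K,R,t))
# dark notch: scan circle r=52 on the cover at z=52
g=im.max(2).astype(float)
th=np.arange(-180,180,.5)
for r in(48,51,54):
    px=np.array([proj(C+[r*np.cos(x),r*np.sin(x),0],K,R,t) for x in np.radians(th)],np.float32)
    v=cv2.remap(g.astype(np.float32),px[:,:1],px[:,1:],cv2.INTER_LINEAR)[:,0]
    d=(v<80)&(px[:,1]<235)&(px[:,1]>0)
    e=np.flatnonzero(np.diff(d.astype(int))); print(r,th[e])
for z,r in((60,70),): print("peg px",proj((590.6,22.4,60),K,R,t))
E
python3 m.py w3.png
```

```text
[493.31749945  39.33448458  56.15065883] [-1.67346289 -1.38660271  1.26737109]
hub [285.49490378 180.46246699]
48 [-12.    8.5]
51 [-11.5   8. ]
54 [-11.5 -11.  -10.   -9.5  -9.    7.5]
peg px [369.57164936  36.08794487]
```

View pics/w3.png

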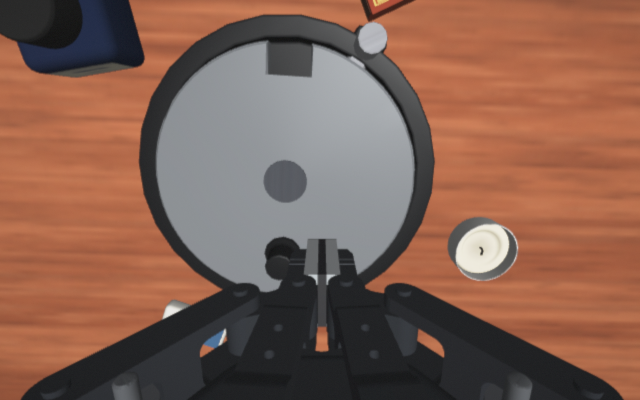

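Notch centre now measures -1.8° (pixel (290,58)). The peg, at (371,39), is at about -29.5°, so six more rows should do it.

>>> servo_tool(offset=[[-0.01,0.024,0],[-0.008,0.024,0],[-0.006,0.025,0],[-0.004,0.025,0],[-0.002,0.025,0],[0,0.026,0],[0,0,0]], turn=[-0.025,-0.025,-0.025,-0.025,-0.025,-0.025,0])

```text
clock: 4.85
eef_pos: [490.1, 58.3, 56.0]
tcp_rot: [3.068, -0.675, -0.003]
force: [-1.9, -0.2, -0.4]
gripper_width: -0.004
grasp_force: 0.5
```

```bash
python3 m.py w4.png
```

```text
[490.14596441  58.29789637  56.01505006] [-1.90050455 -0.20501816 -0.37482435]
hub [288.49475872 181.72811187]
48 [-25.5 -21. ]
51 [-25.  -21.5]
54 [-23.5 -22. ]
peg px [294.49272052  10.07603726]
```

View pics/w4.png

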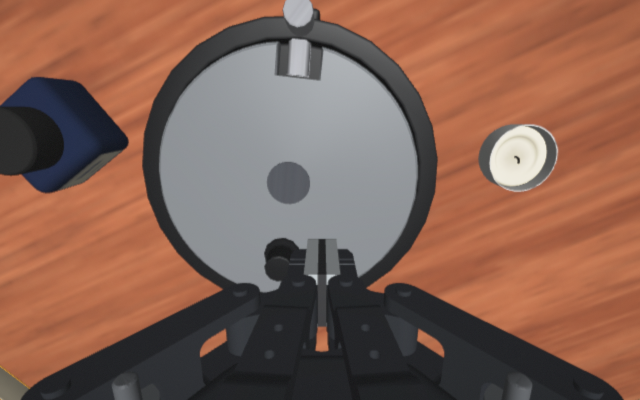

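The steel rib at (300,58) now shows centred in the notch, which spans x 276–322. I'll back off, rise, and go over the hub.

>>> servo_tool(offset=[[-0.021,-0.045,0],[0,0,0],[0,0,0.12],[0,0,0.13],[0.177,0.013,0],[0.177,0.013,0],[0,0,0]], turn=[0,0,0,0,0,0,0])

```text
clock: 5.6
eef_pos: [534.9, 55.6, 86.6]
tcp_rot: [-3.067, 0.677, -0.009]
force: [-0.7, 0.0, 0.1]
gripper_width: 0.003
grasp_force: 0.0
```

>>> servo_tool(offset=[[0,0,-0.12],[0,0,-0.11],[0,0,0]], turn=[0,0,0])

```text
clock: 5.9
eef_pos: [529.0, 55.3, 56.9]
tcp_rot: [3.066, -0.679, -0.007]
force: [-0.6, 0.2, 0.5]
gripper_width: 0.0
grasp_force: 0.0
```

Centred above the hub, so I'll press gently.

>>> servo_tool(offset=[[0,0,-0.017],[0,0,-0.017],[0,0,-0.013],[0,0,-0.013],[0,0,0]], turn=[0,0,0,0,0])

```text
clock: 6.4
eef_pos: [531.2, 55.5, 51.6]
tcp_rot: [-3.067, 0.679, -0.001]
force: [0.2, -0.1, 1.9]
gripper_width: -0.003
grasp_force: 0.7
```

>>> servo_tool(offset=[[0,0,-0.01],[0,0,-0.01],[0,0,-0.01],[0,0,0]], turn=[0,0,0,0])

```text
clock: 6.8
eef_pos: [531.3, 55.4, 48.1]
tcp_rot: [-3.067, 0.68, -0.001]
force: [-0.8, 0.4, 3.7]
gripper_width: 0.002
grasp_force: 2.1
```

>>> servo_tool(offset=[[0,0,-0.01],[0,0,-0.01],[0,0,-0.008],[0,0,0]], turn=[0,0,0,0])

```text
clock: 7.2
eef_pos: [531.2, 55.5, 44.7]
tcp_rot: [-3.067, 0.679, -0.001]
force: [-1.3, 0.7, 4.0]
gripper_width: 0.001
grasp_force: 2.2
```

>>> servo_tool(offset=[[0,0,-0.008],[0,0,-0.004],[0,0,0]], turn=[0,0,0])

```text
clock: 7.5
eef_pos: [531.3, 55.5, 44.0]
tcp_rot: [-3.066, 0.68, -0.001]
force: [-3.2, 0.2, 12.5]
gripper_width: 0.004
grasp_force: 6.2
```

The force rose to 12.5 N at z=44, so the cover is on its stop. I'll lift clear and check.

>>> servo_tool(offset=[[0,0,0.05],[0,0,0.2],[0,0,0.3],[0,0,0.3],[0,0,0],[0,0,0]], turn=[0,0,0,0,0,0])

```text
clock: 8.1
eef_pos: [531.4, 55.8, 145.4]
tcp_rot: [-3.067, 0.679, -0.002]
force: [-1.0, -0.0, -0.0]
gripper_width: -0.004
grasp_force: 0.0
```

```bash
python3 m.py w5.png
```

```text
[531.39661906  55.82645093 145.44492488] [-1.01970818 -0.02161819 -0.03883871]
hub [321.33944487 205.53786593]
48 [-39.5 -35.  -25.  -23. ]
51 [-40.5 -35.5 -24.5 -21.5]
54 [-40.5 -35.5 -24.5 -22. ]
peg px [328.40265662 111.76616775]
```

View pics/w5.png

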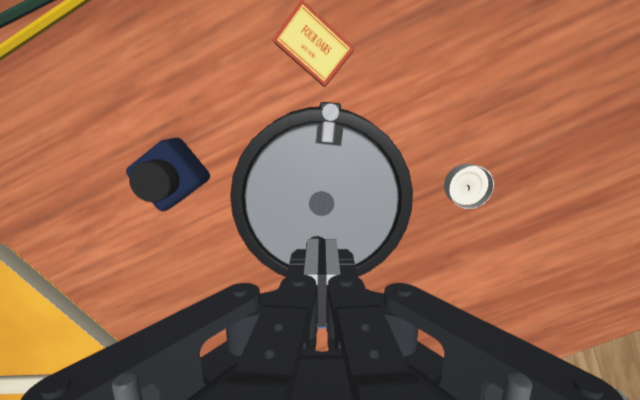

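The cover sits flush, with the rib at (328,131) inside the notch. The bystanders are undisturbed and the hand is clear.

```bash
python3 -c "
from cell import env
print(env.close_job())"
```

```text
the job is handed in; nothing more can be done
None
```

The cover is turned so its notch is over the key and pressed home (fingertip stopped at z = 44 mm, level with the rim, under about 12.5 N), the hand is clear, and I handed the job in; no verdict came back.

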